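# Pry up the heavy tilt plate and shim it

## Task

Tilt the heavy steel plate of the little stand: with the pry bar held over the fulcrum block and its tip under the plate's free edge in the slot, gently lever the edge up by 18 to 25 mm so that the shim will fit; the stiff hinge will keep the plate there. Take the bar out and lay it flat on the desk away from the stand, slip the shim's tongue fully under the plate on the ledge beside the slot until its tab meets the edge, and press the plate down near its free edge until it beds firmly on the shim, with 15 to 20 newtons once it sits. Use only the bar to raise the plate, do not strain or force anything, and leave the other things on the desk where they are.

Things in the scene. Friction and masses are not known exactly. Their poses are not given: they have to be found in the camera images.
- ledge (a point): on the fixed grey painted stand (front roughly to world -y): point of the flat ledge right below the middle of the plate's free edge, 65 to 72 mm above the desk (the stand's height varies). x level from edge to hinge, y along the edge, z up. Ledge spans x -30 (stand's front face) to +32 mm and y -60 to +60, cut in the middle by a slot 30 mm wide (y -15 to +15), 32 mm deep
- plate_edge (a point): middle of the free lower edge of the heavy steel plate; as found it lies on the ledge at the ledge point. Plate 132 mm from edge to hinge, 120 mm wide, 14 mm thick. Axes: x from edge to hinge along the plate, z up. Shimmed, this point is about 13 to 16 mm above the ledge
- fulcrum_top (a point): top of the rounded steel ridge (36 mm along y, 12 mm thick) of the fulcrum block, fixed in front of the slot: 49 mm in front of the plate's edge, 8 mm below ledge height; its height above the desk varies with the stand's, 57 to 64 mm. Axes as the ledge
- bar_grip (a point): centre of the black handle of the loose pry bar, 8 mm above its flat underside. Handle 80 mm long, 18 wide, 16 high; before it a steel blade 16 mm wide, 8 thick, underside flush with the handle's. Bar 220 mm long, about 0.16 kg, lying flat on the desk. x along the bar to the tip, z up
- bar_tip (a point): middle of the end of the pry bar's blade, 180 mm in front of the handle's centre, 6 mm above the plane of the underside; the last 12 mm of blade are 5 mm thick (3 to 8 mm above that plane). Axes as the bar
- shim_tab (a point): centre of the upright tab of the loose steel shim (60 g), 16 mm above its flat underside. Tab 24 mm long (x), 26 wide (y), 32 high; at its foot a tongue 10 to 12 mm thick (a rough part), 26 wide sticks out 32 mm to +x. z up. With the tab against the plate's edge, the tab's centre is 12 mm in front of the edge
- tilt_plate: the steel plate, about 1.4 kg; origin on the middle of its level hinge line (ledge height, 132 mm beyond the edge), axes as plate_edge. Its friction hinge holds it at any angle: raising takes about 15 to 22 N up at the edge, pushing down about 2 to 7 N at the edge
- fulcrum: the fulcrum block, fixed with the stand; origin 64 mm below its top, axes as those of the ledge
- pry_bar: the pry bar; origin on its underside in the middle of its 220 mm, x to the tip, z up
- shim: the shim; origin on its underside 14 mm in front of the tab's centre, x to the tongue, z up
- eraser: bystander: eraser 19x44x12 mm, origin under its centre
- pencil: bystander: pencil 123 mm long, origin under its centre
- spare_eyepiece: bystander: black eyepiece, 39 mm wide, 46 mm high, origin under its centre
- dropper_bottle: bystander: amber dropper bottle, 29 mm wide, 102 mm high, origin under its centre
- objective_can: bystander: canister with black cap, 42 mm wide, 54 mm high, origin under its centre
Not all that is in view belongs to the job. Of the things that look like the shim, the larger one is meant.

How it is judged (in metres and radians):
On the way, in this order (a step that is already met when the one before it is completed fails the run):
1. the plate's edge is held at least 16.5 mm up by the bar, the bar bearing on the fulcrum block, no finger on the plate (z of plate_edge in the frame of ledge above 0.0165 m and contact force between pry_bar and tilt_plate above 2 N and contact force between pry_bar and fulcrum above 2 N and contact force between the fingers and tilt_plate below 0.5 N), for 0.1 s.
2. the shim's tongue lies on the ledge at least 24 mm under the raised plate (x of shim_tab in the frame of ledge above -0.02 m and z of shim_tab in the frame of ledge between 0.0135 and 0.0185 m and angle between shim_tab's own z axis and vertical below 0.08 rad), for 0.1 s.
3. the plate is pressed home on the shim with more than 6 N between them (contact force between shim and tilt_plate above 6 N and z of plate_edge in the frame of ledge below 0.0168 m), for 0.05 s.
At the end, for the whole second after the job is handed in: plate edge 13.4 to 16.8 mm above the ledge, pressing on the shim; shim flat on the ledge beside the slot (tab centre 22 to 55 mm from slot middle, tab within 8 mm of the edge, straight within 0.25 rad); bar flat on the desk clear of the fulcrum; all released and at rest (all of step 2 and z of plate_edge in the frame of ledge between 0.0134 and 0.0168 m and contact force between shim and tilt_plate above 0.2 N and angle between the x axis of shim_tab and the x axis of ledge, either way round below 0.25 rad and (y of shim_tab in the frame of ledge between 0.022 and 0.055 m or y of shim_tab in the frame of ledge between -0.055 and -0.022 m) and height (world z) of bar_grip below 0.015 m and angle between bar_grip's own z axis and vertical below 0.1 rad and contact force between pry_bar and fulcrum below 0.1 N and linear speed of each of pry_bar, shim below 0.02 m/s); the robot touches nothing.
It fails at once if the plate is levered too high (edge more than 27 mm above the ledge) (z of plate_edge in the frame of ledge above 0.027 m).
It fails at once if the bar strains the plate with more than 45 N (contact force between pry_bar and tilt_plate above 45 N).
It fails at once if the robot presses or hits the plate with more than 30 N (contact force between any of the arm, the fingers and tilt_plate above 30 N).
It fails at once if the shim is jammed against the plate with more than 30 N (contact force between shim and tilt_plate above 30 N).
It fails at once if a bystander is moved more than 20 mm (distance of any of eraser, pencil, spare_eyepiece, dropper_bottle, objective_can from where it was at the start of the episode above 0.02 m).
It also fails if it takes over 72 s, if anything falls off the work surface, if the arm or the gripper's body presses on something with over 40 N, if the wrist force passes 120 N, or if a joint passes its speed limit or range.

## Robot

A 6-joint arm with a two-finger parallel gripper is mounted at the origin on a cart in front of the work surface, level with it; the furniture and walls round the work are solid. World frame = base frame: x ahead of the robot, y to its left, z up, the work surface at z = 0. Lengths are in mm, angles in rad, forces in N, time in s.
With the tool pointing down it reaches from about 350 to 875 mm from the base axis. Payload 4.2 kg.
Tool frame: the origin (TCP) lies at the very end of the fingers, on their centre line; the grasp point (between the pads) lies 19 mm behind it; z points along the fingers, y is the line along which they close (so a half turn about z gives the same grasp; the last joint's range is limited). The gripper opens to 85 mm and grips with 20 to 120 N. Pads are 22 mm wide; open, the fingers measure 114 mm over their backs; the gripper's body (76 mm by 85 mm) begins 54 mm behind the grasp point. The pads swing forward as they close: fully open they stand 13 mm farther back than shut.
Start: joints at [0.259, 0.385, 0.008, 0, -1.194, -0.259], TCP at [624.979, 0.025, 231.312] pointing down, gripper open.
Joint ranges: [-3.14, 3.14], [-1.21, 2.06], [-1.07, 1.41], [-3.16, 2.05], [-2.99, -0.16], [-3.1, 3.1]. Speed limits (rad/s): [2.79, 2.79, 3.14, 3.14, 3.14, 3.14].

## Interface

Orientations are given as a unit quaternion [x, y, z, w].
In Python, from bench import read_state, get_image, camera_model, job_done gives the robot as it stands.
- The arm moves only by the shell command python3 -m handwheel 'ROWS'. ROWS is JSON, a list of rows, each a list of 7 numbers: the shift along the tool's x, y, z in m, then the turn, a rotation vector about the tool's x, y, z in rad, then the gripper's target within -1 to 1 (fully open at 1, half-way at 0, shut at -1). In form: [[dx, dy, dz, wx, wy, wz, jaw], ...]. A call has 1 to 10 rows; each row is the pose to reach, as a shift and turn from the pose commanded when the call began, along the tool's axes at that moment; what a row does not reach only later rows make up. A row lasts 1/8 s, in which the tool goes at most 62.5 mm and 10.7 degrees, less where a joint would pass 70% of its speed; a pose out of reach is approached as far as the arm can. A call with a gripper value outside its range is refused whole. The fingers move at their own pace and stop on an object; the grip force is fixed at half the most. Time passes only in rows, so rows that repeat a pose let the fingers close. It gives the time, the measured TCP pose, the force, the opening and the grip force at its end, in the units of the state.
- read_state(): the state, without advancing time (a new reading comes with each control period).
- get_image(name): name is "scene" or "side" or "wrist"; returns (picture, depth): 384x512x3 uint8, blue, green, red; 384x512 float32, mm along the optical axis (not along the pixel's ray), 0 where there is no reading.
- camera_model(name): a dict with "K" (3x3 intrinsics, pixels), "rvec" (rotation vector, rad) and "tvec" (3), from world to camera coordinates, as OpenCV has them; the wrist camera has in their place "hand_eye" (4x4, takes a point from camera to tool coordinates, whose origin is the TCP and whose axes are the flange's). Camera axes: x right, y down, z forward; pixel columns grow to the right and rows downward; lengths in mm; the calibration is good to about 2 mm. A picture is of the moment at which its call begins: read the wrist's pose just before it. camera_model takes no time and is no camera call.
- job_done(): hands the job in; it is judged then, once.
The state is a dict: "clock": time; "joints": joint angles; "joint_vel": joint speeds; "joint_efforts": joint torques, N m; "position": TCP position; "ee_rot": TCP orientation; "contact_force": force on the tool from outside, world axes, zero at the start; "wrist_torque": the same for the moment, N m; "gripper_width": finger opening in mm; "grasp_force": force on a finger pad.
Only numpy, scipy, OpenCV 4.12 (cv2) and the standard library are available. Lean on these libraries where they do the work, as an engineer would, in place of code of your own. Each camera call takes 0.05 s, during which the arm holds its last target. There are 200 camera calls.

## Working session

There is one attempt and no reset: what is moved stays moved. The work goes in short steps, Python scripts to look and compute and a shell command to move; the robot and the scene stay as the last step left them, time stands still between calls to the robot, and variables do not carry over. Pictures are saved under pics/ and viewed, at most 10 in all, crops included, and the job is handed in when it is done.

```bash
mkdir -p pics; ls
cat > h.py <<'E'
import numpy as np, cv2
from bench import *
from scipy.spatial.transform import Rotation as R
def grab(n):
    s=read_state(); im,d=get_image(n); m=camera_model(n); K=np.array(m["K"],float)
    if "hand_eye" in m:
        T=np.eye(4); T[:3,:3]=R.from_quat(s["ee_rot"]).as_matrix(); T[:3,3]=s["position"]
        T=T@np.array(m["hand_eye"])
    else:
        W=np.eye(4); W[:3,:3]=cv2.Rodrigues(np.array(m["rvec"],float))[0]; W[:3,3]=np.array(m["tvec"],float).ravel()
        T=np.linalg.inv(W)
    return im,np.array(d),K,T
def cloud(d,K,T):
    v,u=np.indices(d.shape); P=np.stack([(u-K[0,2])/K[0,0]*d,(v-K[1,2])/K[1,1]*d,d],-1)
    P=P@T[:3,:3].T+T[:3,3]; P[d==0]=np.nan; return P
def ray(u,v,z,K,T):
    r=T[:3,:3]@np.array([(u-K[0,2])/K[0,0],(v-K[1,2])/K[1,1],1.]); o=T[:3,3]
    return o+r*(z-o[2])/r[2]
E
python3 - <<'E'
from h import *
s=read_state(); print(s)
for n in ("scene","side","wrist"):
    im,d,K,T=grab(n); np.savez("pics/%s0.npz"%n,im=im,d=d,K=K,T=T); print(n,T[:3,3].round(),T[:3,2].round(2),K[0,0])
    cv2.imwrite("pics/%s0.png"%n,im)
    P=cloud(d,K,T); print(np.nanpercentile(P[...,2],[5,50,95]))
a=[np.load("pics/%s0.npz"%n)["im"] for n in("scene","side")]
cv2.imwrite("pics/a.png",cv2.resize(a[0],(800,600)))
cv2.imwrite("pics/b.png",cv2.resize(a[1],(800,600)))
E
```

```text
pics
{'clock': 0.0, 'joints': array([ 2.58634980e-01,  3.85571664e-01,  6.60860163e-03, -5.03545341e-04,
       -1.19396596e+00, -2.58596779e-01]), 'joint_vel': array([ 7.04723903e-05,  5.98585309e-04, -3.06108729e-04, -1.07251149e-04,
        5.42480662e-04, -1.47396285e-04]), 'joint_efforts': array([-9.55001960e-04, -3.92286408e+01,  1.88399577e+01,  4.18616563e+00,
       -4.72148502e-03,  8.27910434e-07]), 'position': array([6.24417946e+02, 4.26925943e-02, 2.30205030e+02]), 'ee_rot': array([-0.70705418,  0.70715854,  0.00073839, -0.00080413]), 'contact_force': array([-0.46310551, -0.06649232, -0.15309115]), 'wrist_torque': array([-0.01216376, -0.03513866, -0.04768605]), 'grasp_force': 0.0, 'gripper_width': 85.42364077220837}
scene [ 157. -677.  706.] [ 0.36  0.62 -0.7 ] 377.5957636798617
[-7.22856379e+02 -3.07658645e-01  3.30851110e+02]
side [221. 962. 647.] [ 0.2  -0.87 -0.45] 436.5181773609713
[-721.2315941    87.72990407  546.59360333]
wrist [625. -70. 372.] [-0.    0.28 -0.96] 328.377022368475
[ -2.00200138  38.07544244 309.38906449]
```

View pics/a.png

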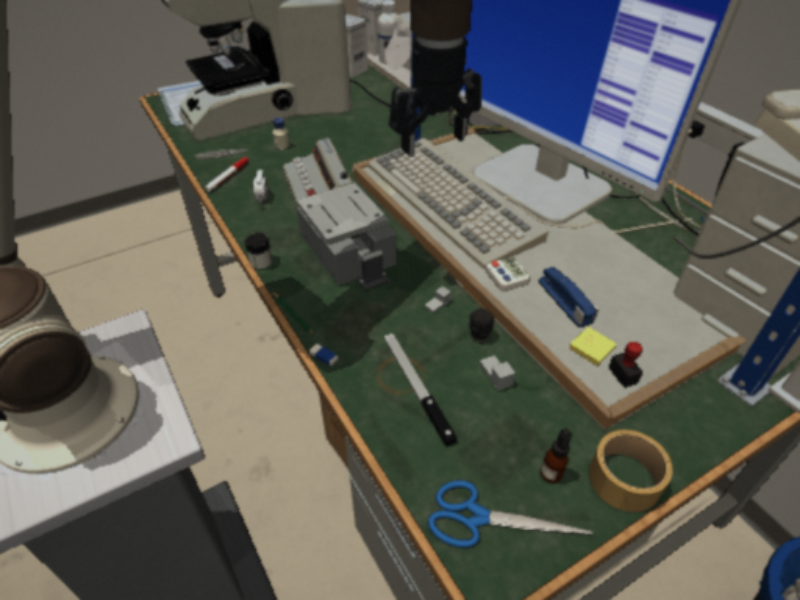

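View pics/b.png

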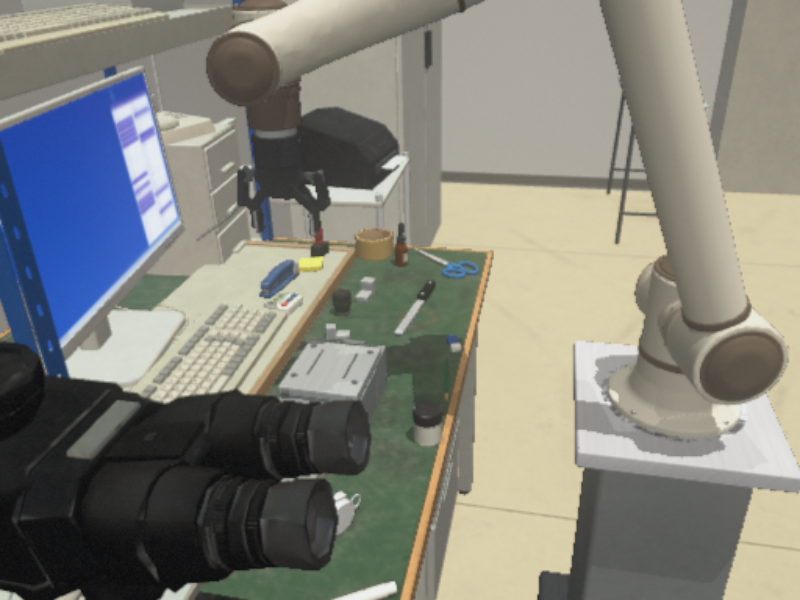

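The scene shows the stand at about (340,230) of 800x600, the bar's tip at (388,338) and its handle around (437,420). Shim-like things are the big one at (498,372) and the smaller one at (438,298). I choose (498,372) as the larger and will check it in a crop.

Run:
```python
from h import *
f=np.load("pics/scene0.npz"); im,d,K,T=[f[k] for k in("im","d","K","T")]
P=cloud(d,K,T)
for n,u,v in [("tip",388,338),("hend",450,440),("h0",425,398),("shimbig",498,372),("shimsm",438,298),("ful",372,262),("plate",345,210),("standfront",340,250),("eyep",482,322),("bottle",556,462),("can",258,250),("eraser",325,355),("pencil?",295,310)]:
    a,b=int(u*.64),int(v*.64); print(n,P[b,a].round(1),ray(u*.64,v*.64,0,K,T).round(1))
c=im[130:310,160:400]; cv2.imwrite("pics/c.png",cv2.resize(c,(800,600),interpolation=cv2.INTER_CUBIC))
f=np.load("pics/wrist0.npz"); cv2.imwrite("pics/d.png",cv2.resize(f["im"],(800,600)))
```

```text
tip [ 466.6 -121.8    7.8] [ 470.2 -117.     0. ]
hend [ 444.  -330.6   12.7] [ 448.4 -325.5    0. ]
h0 [ 453.  -253.8   12.7] [ 457.3 -247.8    0. ]
shimbig [ 559.2 -281.2   31.4] [ 579.3 -263.8    0. ]
shimsm [583.2 -89.8  14. ] [591.  -80.7   0. ]
ful [513.6  11.6  50.3] [539.7  61.7   0. ]
plate [521.2 127.5  84.3] [571.8 233.4   0. ]
standfront [468.8  44.3  70.4] [504.8 123.3   0. ]
eyep [ 592.5 -196.4   43.1] [ 621.8 -166.     0. ]
bottle [ 523.7 -441.5   48.2] [ 551.  -426.3    0. ]
can [357.6 145.9  46. ] [371.9 203.1   0. ]
eraser [ 363.9 -106.4   11.8] [367.2 -97.3  -0. ]
pencil? [366.5  23.8  -2.1] [367.1  19.2   0. ]
```

View pics/c.png

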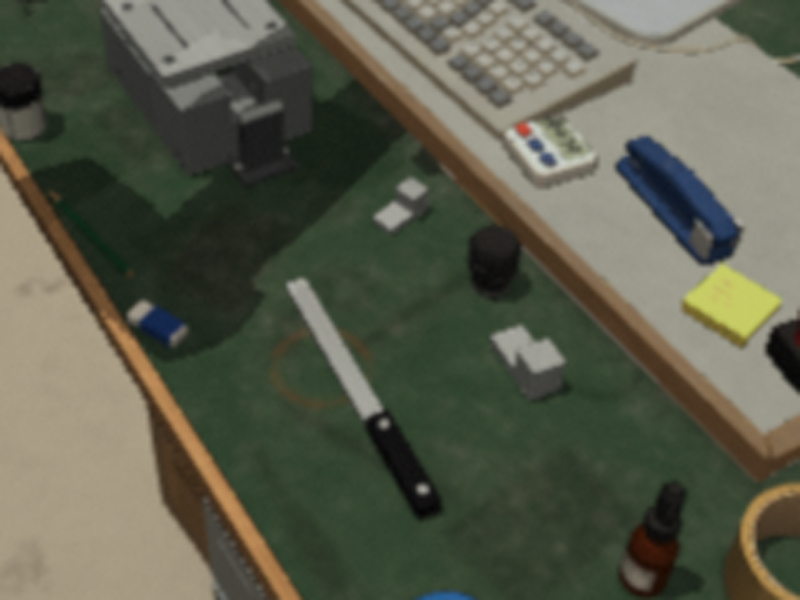

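The crop confirms the choice. The larger shim is at crop (530,360), with its tab lower right and tongue upper left; the small decoy is at (400,205). The bar tip is at (296,285), handle (400,460), fulcrum (262,135). Next I look with the wrist camera.

```bash
python3 -m handwheel '[[0.04,0.04,-0.02,0,0,0,1],[0.08,0.08,-0.04,0,0,0,1],[0.12,0.12,-0.06,0,0,0,1],[0.14,0.13,-0.07,0,0,0,1],[0.14,0.13,-0.07,0,0,0,1],[0.14,0.13,-0.07,0,0,0,1]]'
python3 - <<'E'
from h import *
im,d,K,T=grab("wrist"); np.savez("pics/wrist1.npz",im=im,d=d,K=K,T=T)
print(T[:3,3].round(),T[:3,:3].round(2))
cv2.imwrite("pics/e.png",cv2.resize(im,(800,600)))
E
```

```text
clock: 0.9
position: [495.0, -139.6, 300.7]
ee_rot: [-0.707, 0.707, 0.0, -0.0]
contact_force: [-0.4, 0.0, -0.4]
gripper_width: 85.4
grasp_force: 0.0
[ 496. -210.  442.] [[-1.    0.   -0.  ]
 [-0.    0.96  0.28]
 [ 0.    0.28 -0.96]]
```

View pics/e.png

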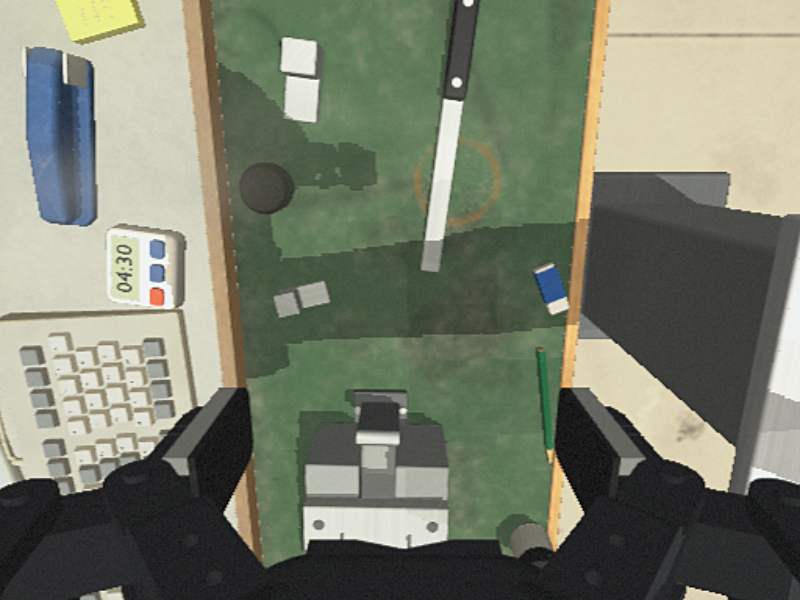

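The wrist view shows the big shim's tab at (299,57) with its tongue at (301,100) pointing to +y, and the bar's tip at (431,270). It also shows the fulcrum ridge at about (378,435), the ledge halves at (333,480) and (420,480), and the plate edge at row ~505.

Run:
```python
from h import *
f=np.load("pics/wrist1.npz"); im,d,K,T=[f[k] for k in("im","d","K","T")]
P=cloud(d,K,T); s=.64
def reg(n,u0,v0,u1,v1,zlo,zhi):
    Q=P[int(v0*s):int(v1*s),int(u0*s):int(u1*s)].reshape(-1,3); Q=Q[(Q[:,2]>zlo)&(Q[:,2]<zhi)]
    print(n,len(Q),"med",np.median(Q,0).round(1),"min",np.percentile(Q,1,axis=0).round(1),"max",np.percentile(Q,99,axis=0).round(1)); return Q
reg("desk",460,280,520,380,-10,10)
reg("ledgeR",312,470,355,492,40,100); reg("ledgeL",400,470,445,492,40,100)
L=reg("ledgeall",300,455,450,500,60,77)
reg("stand",290,410,460,545,60,200)
reg("plate",310,508,445,540,60,200)
reg("ful",345,385,412,455,30,64)
Q=reg("fultop",345,385,412,455,50,64)
reg("tab",270,30,325,72,20,45); reg("tongue",270,78,330,130,6,20)
sh=reg("shim",260,25,335,135,5,45)
r=cv2.minAreaRect(sh[:,:2].astype(np.float32)); print(r)
B=P[:int(275*s),int(400*s):int(490*s)].reshape(-1,3); c=im[:int(275*s),int(400*s):int(490*s)].reshape(-1,3)
g=c.astype(int); k=(B[:,2]>3)&(B[:,2]<25); B=B[k]; print("bar",np.percentile(B,[1,50,99],axis=0).round(1))
q=cv2.fitLine(B[:,:2].astype(np.float32),cv2.DIST_HUBER,0,.01,.01).ravel(); print("barline",q, np.degrees(np.arctan2(q[1],q[0])))
t=(B[:,:2]-q[2:])@q[:2]; w=(B[:,:2]-q[2:])@np.array([-q[1],q[0]]); print("extents",np.percentile(t,[0,.5,99.5,100]),np.percentile(w,[1,99]))
for e in np.percentile(t,[.3,99.7]): print(q[2:]+q[:2]*e)
# ledge yaw from plate top fit and side edges
pl=P[int(508*s):int(540*s),int(290*s):int(460*s)]
for row in range(int(455*s),int(540*s),6):
    x=P[row,180:300]; k=x[:,2]>45; print(row,x[k][[0,-1]].round(1).tolist())
for col in (int(330*s),int(345*s),int(410*s),int(425*s)):
    x=P[265:345,col]; print(col,[tuple(a) for a in x[::4][:, 1:].round(0)])
```

```text
desk 2425 med [417.2 -59.1  -1.2] min [ 389.7 -105.    -3.1] max [443.9 -10.6   0.7]
ledgeR 389 med [554.2  48.5  70.8] min [536.5  38.2  69.1] max [572.1  59.1  72.3]
ledgeL 389 med [479.4  48.7  70.7] min [462.3  38.7  69.1] max [497.6  59.   72.3]
ledgeall 1827 med [532.   48.8  70.5] min [458.2  34.4  60.6] max [575.6  67.6  74.2]
stand 4457 med [516.7  66.2  79. ] min [458.6  13.7  60.6] max [575.9  99.1  86.2]
plate 1714 med [517.2  80.4  84.7] min [463.   66.3  83. ] max [571.9  95.5  86.5]
ful 835 med [517.1  15.4  47.2] min [490.7   9.1  30.4] max [546.5  44.4  63.5]
fultop 357 med [516.   13.5  60. ] min [494.4   9.2  50.3] max [544.1  36.5  63.7]
tab 503 med [ 571.  -281.9   30.8] min [ 557.9 -293.    22.1] max [ 584.7 -271.2   32.6]
tongue 622 med [ 574.3 -253.9   10.5] min [ 560.8 -269.8    7.5] max [ 588.6 -237.8   15.4]
shim 1232 med [ 572.3 -268.7   12.2] min [ 557.9 -292.3    6.9] max [ 587.5 -237.8   32.5]
((573.463623046875, -265.3536376953125), (56.01034164428711, 26.372709274291992), 82.82444763183594)
bar [[ 440.4 -320.5    4.9]
 [ 458.1 -236.8    7.9]
 [ 476.3 
[... 3022 characters left out ...]
p.float64(-2.0)), (np.float64(36.0), np.float64(6.0)), (np.float64(37.0), np.float64(17.0)), (np.float64(37.0), np.float64(27.0)), (np.float64(37.0), np.float64(37.0)), (np.float64(37.0), np.float64(48.0)), (np.float64(36.0), np.float64(59.0)), (np.float64(37.0), np.float64(67.0)), (np.float64(40.0), np.float64(71.0)), (np.float64(46.0), np.float64(72.0)), (np.float64(52.0), np.float64(71.0)), (np.float64(59.0), np.float64(70.0)), (np.float64(66.0), np.float64(69.0)), (np.float64(67.0), np.float64(76.0)), (np.float64(68.0), np.float64(83.0)), (np.float64(72.0), np.float64(85.0)), (np.float64(78.0), np.float64(86.0)), (np.float64(85.0), np.float64(84.0)), (np.float64(91.0), np.float64(84.0))]
```

Positions agree with the given sizes: ledge at ≈71 mm, handle start 140 mm behind the tip. I go over the bar and grasp it.

```bash
python3 -m handwheel '[[0.05,0.015,0.03,0,0,0.06,1],[0.1,0.03,0.07,0,0,0.12,1],[0.14,0.04,0.11,0,0,0.12,1],[0.1545,0.0446,0.16,0,0,0.12,1],[0.1545,0.0446,0.21,0,0,0.12,1],[0.1545,0.0446,0.25,0,0,0.12,1],[0.1545,0.0446,0.28,0,0,0.12,1],[0.1545,0.0446,0.297,0,0,0.12,1],[0.1545,0.0446,0.297,0,0,0.12,1],[0.1545,0.0446,0.297,0,0,0.12,1]]'
```

```text
clock: 2.2
position: [451.2, -294.3, 4.5]
ee_rot: [-0.664, 0.748, -0.0, 0.0]
contact_force: [0.4, 0.2, 1.0]
gripper_width: 85.4
grasp_force: 0.0
```

```bash
python3 -m handwheel '[[0,0,0,0,0,0,-1],[0,0,0,0,0,0,-1],[0,0,0,0,0,0,-1],[0,0,0,0,0,0,-1],[0,0,0,0,0,0,-1],[0,0,0,0,0,0,-1],[0,0,0,0,0,0,-1],[0,0,0,0,0,0,-1]]'
```

```text
clock: 3.2
position: [450.6, -294.6, 4.9]
ee_rot: [-0.663, 0.748, -0.0, 0.0]
contact_force: [-0.9, 0.4, 5.9]
gripper_width: 16.3
grasp_force: 61.4
```

```bash
python3 -m handwheel '[[0,0,-0.02,0,0,0,-1],[0,0,-0.05,0,0,0,-1],[0,0,-0.09,0,0,0,-1],[0,0,-0.12,0,0,-0.06,-1],[0,0,-0.12,0,0,-0.12,-1],[0,0,-0.12,0,0,-0.14,-1],[0,0,-0.12,0,0,-0.14,-1],[0,0,-0.12,0,0,-0.14,-1]]'
python3 - <<'E'
from h import *
s=read_state(); print(s["position"],s["ee_rot"],s["gripper_width"])
im,d,K,T=grab("wrist"); np.savez("pics/wrist2.npz",im=im,d=d,K=K,T=T)
cv2.imwrite("pics/f.png",cv2.resize(im,(800,600)))
P=cloud(d,K,T)
Q=P[(P[...,2]>95)&(P[...,2]<150)&(P[...,1]>s["position"][1]+48)&(abs(P[...,0]-s["position"][0])<30)]
print(len(Q),np.percentile(Q,[1,50,99],axis=0).round(1))
q=cv2.fitLine(Q.astype(np.float32),cv2.DIST_HUBER,0,.01,.01).ravel(); print(q)
t=(Q-q[3:])@q[:3]; print("tip",q[3:]+q[:3]*np.percentile(t,99.5))
E
```

```text
clock: 4.2
position: [450.0, -294.4, 123.6]
ee_rot: [0.714, -0.7, -0.001, 0.0]
contact_force: [0.2, 0.3, -2.3]
gripper_width: 16.3
grasp_force: 60.6
[ 450.04221806 -294.36502837  123.57451184] [ 7.13934967e-01 -7.00211622e-01 -6.66182058e-04  3.21766128e-04] 16.30414417803358
210 [[ 441.2 -246.2  123.8]
 [ 449.2 -244.4  125.4]
 [ 456.7 -241.1  126.7]]
[ 9.9994081e-01  6.1760978e-03 -8.9628762e-03  4.4917468e+02
 -2.4433990e+02  1.2540187e+02]
tip [ 457.13622573 -244.29073061  125.33050818]
```

View pics/f.png

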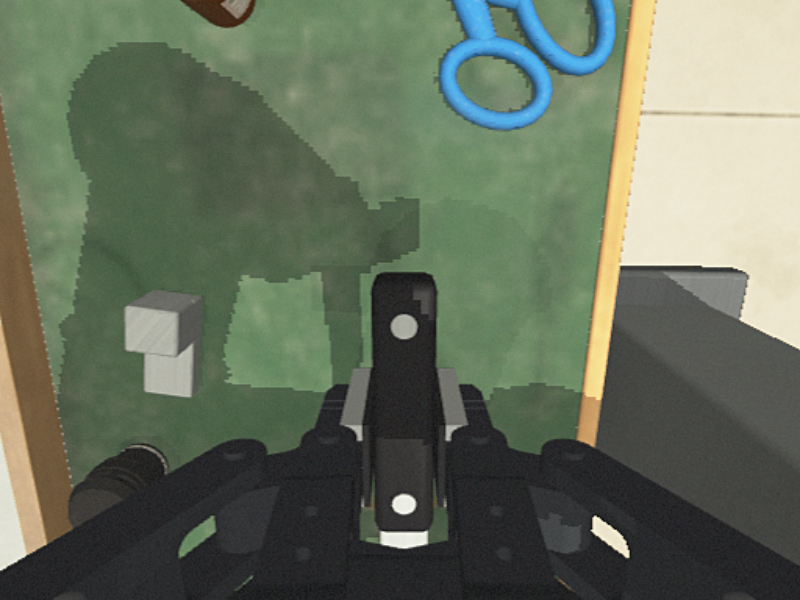

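The wrist view shows the handle straight between the pads, its rear end at row 275 and front end near row 530. I check its tilt and the tip with depth and the scene camera.

Run:
```python
from h import *
f=np.load("pics/wrist2.npz"); P=cloud(f["d"],f["K"],f["T"])
for v in range(172,352,8): print(v,P[v,258].round(1),end=' ')
im,d,K,T=grab("scene"); P=cloud(d,K,T)
k=(P[...,2]>95)&(P[...,2]<160)&(P[...,1]>-350)&(P[...,1]<-60)&(abs(P[...,0]-452)<25)
Q=P[k&(P[...,1]>-235)]; print('\n',len(Q))
q=cv2.fitLine(Q.astype(np.float32),cv2.DIST_HUBER,0,.01,.01).ravel(); t=(Q-q[3:])@q[:3]; print(q)
print("tip",q[3:]+q[:3]*np.percentile(t*np.sign(q[1]),99)*np.sign(q[1]), "all max y",P[k][:,1].max(),"min",P[k][:,1].min())
for a in range(-240,-100,15):
    m=Q[abs(Q[:,1]-a)<6]; print(a,len(m),np.median(m,0).round(1) if len(m) else '',end=' ')
```

```text
172 [ 450.5 -308.1    0.6] 180 [ 451.2 -332.6  131.2] 188 [ 451.1 -330.   134.4] 196 [ 451.1 -326.9  135.5] 204 [ 451.  -323.2  134.7] 212 [ 450.9 -319.4  133.9] 220 [ 450.9 -315.6  133.3] 228 [ 450.8 -312.   133.5] 236 [ 450.7 -308.7  134.4] 244 [ 450.7 -304.9  134.2] 252 [ 450.6 -300.9  134. ] 260 [ 450.5 -296.9  133.6] 268 [ 450.4 -293.2  134. ] 276 [ 450.3 -288.9  133.6] 284 [ 450.3 -284.9  133.7] 292 [ 450.2 -280.8  133.7] 300 [ 450.1 -277.2  134.4] 308 [ 450.  -272.2  133.3] 316 [ 449.9 -268.1  133.7] 324 [ 449.9 -264.4  134.6] 332 [ 449.8 -258.8  133. ] 340 [ 449.5 -248.3  125.9] 348 [ 449.4 -242.7  125.1] 
 263
[-1.4388971e-02  9.9987555e-01 -6.4692814e-03  4.4398999e+02
 -1.6456190e+02  1.2496630e+02]
tip [ 443.28744573 -115.74277365  124.65043696] all max y -114.42822208672646 min -334.11373277784037
-240 0  -225 1 [ 453.9 -230.6  123.7] -210 17 [ 445.8 -207.8  125.2] -195 35 [ 444.3 -195.6  125.3] -180 35 [ 444.7 -179.4  124.9] -165 31 [ 442.9 -165.6  124.9] -150 32 [ 443.5 -150.8  124.6] -135 31 [ 442.6 -135.7  125. ] -120 29 [ 443.8 -121.1  125. ] -105 0
```

```bash
python3 -m handwheel '[[-0.04,-0.02,0,0,0.04,0.015,-1],[-0.08,-0.04,0,0,0.08,0.03,-1],[-0.12,-0.055,0.002,0,0.12,0.045,-1],[-0.151,-0.065,0.004,0,0.12,0.045,-1],[-0.151,-0.065,0.004,0,0.12,0.045,-1],[-0.151,-0.065,0.004,0,0.12,0.045,-1],[-0.151,-0.065,0.004,0,0.12,0.045,-1],[-0.151,-0.065,0.004,0,0.12,0.045,-1]]'
cat >> h.py <<'E'
def rel(p):
    """tool-frame shift (m) from the present pose to world point p (mm)"""
    s=read_state(); return R.from_quat(s["ee_rot"]).inv().apply(np.array(p)-s["position"])/1000
E
python3 - <<'E'
from h import *
s=read_state(); print(s["position"]); M=R.from_quat(s["ee_rot"]).as_matrix(); print(M.round(3))
print("to start",rel([512.4,-142.5,90.6]).round(4))
im,d,K,T=grab("scene"); P=cloud(d,K,T); c=im[90:230,160:300]
cv2.imwrite("pics/g.png",cv2.resize(c,(600,600),interpolation=cv2.INTER_CUBIC))
# predicted tip, blade line pixel vs depth
k=(P[...,2]>70)&(P[...,2]<125)&(P[...,1]>-90)&(P[...,1]<45)&(abs(P[...,0]-512)<20)
Q=P[k]
for a in range(-90,45,15):
    m=Q[abs(Q[:,1]-a)<6]; print(a,len(m),np.median(m,0).round(1) if len(m) else '')
print("predicted tip mid-underside",s["position"]-180*M[:,0]+4.8*M[:,2])
E
```

```text
clock: 5.3
position: [512.0, -143.0, 120.3]
ee_rot: [-0.696, 0.715, -0.043, -0.042]
contact_force: [0.0, 0.0, -1.8]
gripper_width: 16.4
grasp_force: 60.5
[ 512.03577368 -143.03964003  120.31866322]
[[-0.027 -1.    -0.001]
 [-0.992  0.026 -0.12 ]
 [ 0.12  -0.003 -0.993]]
to start [-0.0041 -0.0003  0.0294]
-90 1 [503.4 -85.2 109.4]
-75 2 [502.9 -74.3 109.5]
-60 3 [503.7 -61.6 107.9]
-45 3 [504.3 -44.6 105.4]
-30 6 [504.4 -28.8 105.3]
-15 4 [505.2 -14.5 102.9]
0 8 [ 5.060e+02 -2.000e-01  1.024e+02]
15 18 [512.9  16.  102.6]
30 18 [512.4  29.5 100.6]
predicted tip mid-underside [516.8227204   35.02857564  94.01589323]
```

View pics/g.png

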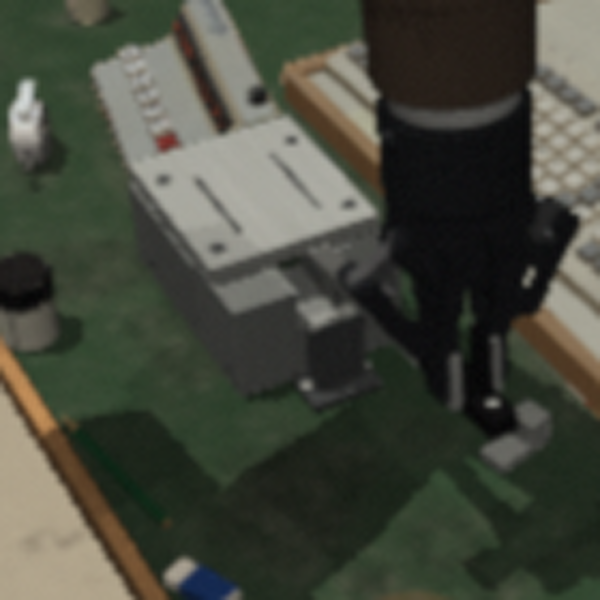

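The crop shows the blade running from the fingers at (430,350) towards the slot, above the fulcrum block at (335,320), with the depth matching the prediction. I lower it to the start of the insertion.

```bash
python3 -m handwheel '[[-0.002,0,0.01,0,0,0,-1],[-0.003,0,0.018,0,0,0,-1],[-0.004,0,0.024,0,0,0,-1],[-0.004,0,0.028,0,0,0,-1],[-0.004,0,0.0294,0,0,0,-1],[-0.004,0,0.0294,0,0,0,-1]]'
python3 - <<'E'
from h import *
s=read_state(); print(s["position"],s["wrist_torque"]); print(rel([513.5,-97.8,85.2]).round(4))
E
```

```text
clock: 6.1
position: [512.6, -141.8, 90.7]
ee_rot: [-0.697, 0.715, -0.043, -0.042]
contact_force: [-0.4, -0.3, -1.7]
gripper_width: 16.4
grasp_force: 60.5
[ 512.55609772 -141.75154237   90.65741862] [ 0.21474062 -0.05480247  0.01608775]
[-0.0443  0.0002  0.0002]
```

No contact so far; I insert along the bar's axis in small steps.

```bash
python3 -m handwheel '[[-0.007,0,0,0,0,0,-1],[-0.014,0,0,0,0,0,-1],[-0.021,0,0,0,0,0,-1],[-0.028,0,0,0,0,0,-1],[-0.034,0,0,0,0,0,-1],[-0.038,0,0,0,0,0,-1],[-0.038,0,0,0,0,0,-1]]'
python3 - <<'E'
from h import *
s=read_state(); print(s["position"],s["wrist_torque"])
E
```

```text
clock: 6.98
position: [513.4, -103.8, 86.1]
ee_rot: [-0.697, 0.714, -0.043, -0.042]
contact_force: [0.1, 0.2, -1.6]
gripper_width: 16.0
grasp_force: 60.5
[ 513.40463479 -103.77330568   86.06546265] [0.19767448 0.03004497 0.04089954]
```

```bash
python3 -m handwheel '[[-0.003,0,0,0,0,0,-1],[-0.006,0,0,0,0,0,-1],[-0.006,0,0.001,0,0,0,-1],[-0.006,0,0.002,0,0,0,-1],[-0.006,0,0.002,0,0,0,-1]]'
python3 - <<'E'
from h import *
s=read_state(); print(s["position"],s["wrist_torque"])
E
```

```text
clock: 7.6
position: [513.4, -98.4, 83.3]
ee_rot: [-0.697, 0.715, -0.043, -0.042]
contact_force: [-0.3, 0.1, -1.5]
gripper_width: 16.2
grasp_force: 60.5
[513.43180717 -98.44070417  83.28046828] [ 0.214301    0.00184589 -0.01469867]
```

```bash
python3 -m handwheel '[[0,0,0.001,0,0,0,-1],[0,0,0.002,0,0,0,-1],[0,0,0.002,0,0,0,-1]]'
python3 - <<'E'
from h import *
s=read_state(); print(s["position"],s["wrist_torque"])
E
```

```text
clock: 7.98
position: [513.7, -98.7, 81.6]
ee_rot: [-0.697, 0.715, -0.043, -0.042]
contact_force: [-0.1, -1.4, 1.3]
gripper_width: 15.6
grasp_force: 60.8
[513.66545744 -98.68402254  81.61680053] [0.07753571 0.07308353 0.03550948]
```

Touch on the fulcrum came at the predicted height. I insert 4 mm more, then work out the arc about the ridge.

```bash
python3 -m handwheel '[[-0.002,0,-0.0005,0,0,0,-1],[-0.004,0,-0.0005,0,0,0,-1],[-0.004,0,0,0,0,0,-1]]'
cat > arc.py <<'E'
import numpy as np
def tcp(f,a,r=6):
    d=np.array([np.cos(f),np.sin(f)]); n=np.array([-np.sin(f),np.cos(f)])
    return np.array([-r*np.sin(f),r*np.cos(f)-r])+(a-180)*d+4.8*n
def rows(f0,a,fs):
    # tool x = -d(f0), tool z = -n(f0)
    d=np.array([np.cos(f0),np.sin(f0)]); n=np.array([-np.sin(f0),np.cos(f0)])
    for f in fs:
        D=tcp(f,a)-tcp(f0,a); print("f %.2f: dx %.4f dz %.4f wy %.3f"%(f,-D@d/1000,-D@n/1000,-(f-f0)))
E
python3 - <<'E'
from h import *; from arc import *
s=read_state(); M=R.from_quat(s["ee_rot"]).as_matrix(); print(s["position"],s["contact_force"])
f=np.arcsin(-M[2,0]); print("tilt",f); a=s["position"][1]-17.2; print("tcp s,z",a,s["position"][2]-63.5,tcp(-.12,66.5))
rows(-.12,66.5,[-.05,0,.05,.1,.15,.2])
E
```

```text
clock: 8.35
position: [513.8, -94.3, 81.0]
ee_rot: [-0.697, 0.715, -0.043, -0.042]
contact_force: [0.4, -0.3, 1.2]
gripper_width: 16.2
grasp_force: 60.8
[513.840748   -94.30249177  80.99185302] [ 0.41593621 -0.29049468  1.23333325]
tilt -0.11975412078903748
tcp s,z -111.50249177301504 17.491853024149563 [-111.39088833   18.30966879]
f -0.05: dx 0.0005 dz 0.0080 wy -0.070
f 0.00: dx 0.0005 dz 0.0137 wy -0.120
f 0.05: dx 0.0002 dz 0.0194 wy -0.170
f 0.10: dx -0.0004 dz 0.0250 wy -0.220
f 0.15: dx -0.0012 dz 0.0307 wy -0.270
f 0.20: dx -0.0024 dz 0.0363 wy -0.320
```

```bash
python3 -m handwheel '[[0.0002,0,0.004,0,-0.035,0,-1],[0.0005,0,0.008,0,-0.07,0,-1],[0.0005,0,0.0108,0,-0.095,0,-1],[0.0005,0,0.0137,0,-0.12,0,-1],[0.0004,0,0.0165,0,-0.145,0,-1],[0.0002,0,0.0194,0,-0.17,0,-1],[0.0002,0,0.0194,0,-0.17,0,-1]]'
cat > chk.py <<'E'
from h import *
s=read_state(); M=R.from_quat(s["ee_rot"]).as_matrix()
print("pos",s["position"].round(1),"tilt",np.arcsin(-M[2,0]).round(3),"F",s["contact_force"].round(1),"M",s["wrist_torque"].round(2),"w",round(s["gripper_width"],1))
f=np.load("pics/scene0.npz"); P0=cloud(f["d"],f["K"],f["T"]); im,d,K,T=grab("scene"); P=cloud(d,K,T)
# plate top plane fit inside plate footprint, hinge at y~198
def prof(P):
    k=(P[...,2]>78)&(P[...,2]<125)&(P[...,1]>70)&(P[...,1]<185)&(P[...,0]>465)&(P[...,0]<560)
    Q=P[k]; Q=Q[Q[:,0]<540]; c=np.polyfit(Q[:,1],Q[:,2],1)
    for _ in range(3):
        q=Q[abs(Q[:,2]-np.polyval(c,Q[:,1]))<3]; c=np.polyfit(q[:,1],q[:,2],1)
    return c,len(q)
c0,_=prof(P0); c,n=prof(P); print("plate slope",c0[0].round(4),c[0].round(4),n,"edge rise",(np.polyval(c,66)-np.polyval(c0,66)).round(1),"by slope",(132*np.sin(np.arctan(c0[0])-np.arctan(c[0]))).round(1))
E
python3 chk.py
```

```text
clock: 9.22
position: [514.5, -96.1, 63.1]
ee_rot: [-0.698, 0.715, 0.016, 0.02]
contact_force: [-2.8, 5.6, 8.9]
gripper_width: 16.3
grasp_force: 61.9
pos [514.5 -96.1  63.1] tilt 0.051 F [-2.8  5.6  8.9] M [1.61 0.75 0.18] w 16.3
plate slope 0.0006 -0.0205 627 edge rise 2.8 by slope 2.8
```

```bash
python3 - <<'E'
from arc import *
rows(.05,66.5,[.1,.15,.2,.25,.3,.32])
E
python3 -m handwheel '[[0.0001,0,0.0028,0,-0.025,0,-1],[0.0003,0,0.0056,0,-0.05,0,-1],[0.0003,0,0.0085,0,-0.075,0,-1],[0.0003,0,0.0113,0,-0.1,0,-1],[0.0003,0,0.0113,0,-0.1,0,-1]]'; python3 chk.py
```

```text
f 0.10: dx 0.0004 dz 0.0057 wy -0.050
f 0.15: dx 0.0005 dz 0.0114 wy -0.100
f 0.20: dx 0.0003 dz 0.0171 wy -0.150
f 0.25: dx -0.0001 dz 0.0228 wy -0.200
f 0.30: dx -0.0009 dz 0.0284 wy -0.250
f 0.32: dx -0.0012 dz 0.0307 wy -0.270
clock: 9.9
position: [514.9, -95.6, 52.1]
ee_rot: [-0.697, 0.713, 0.051, 0.056]
contact_force: [-1.5, 5.4, 9.6]
gripper_width: 16.3
grasp_force: 61.9
pos [514.9 -95.6  52.1] tilt 0.152 F [-1.5  5.4  9.6] M [1.71 0.49 0.32] w 16.3
plate slope 0.0006 -0.077 575 edge rise 10.2 by slope 10.2
```

```bash
python3 - <<'E'
from arc import *
rows(.15,66.5,[.2,.25,.28,.31])
E
python3 -m handwheel '[[0.0001,0,0.0028,0,-0.025,0,-1],[0.0003,0,0.0056,0,-0.05,0,-1],[0.0003,0,0.0085,0,-0.075,0,-1],[0.0004,0,0.0113,0,-0.1,0,-1],[0.0004,0,0.0113,0,-0.1,0,-1]]'; python3 chk.py
```

```text
f 0.20: dx 0.0004 dz 0.0057 wy -0.050
f 0.25: dx 0.0005 dz 0.0114 wy -0.100
f 0.28: dx 0.0004 dz 0.0148 wy -0.130
f 0.31: dx 0.0003 dz 0.0182 wy -0.160
clock: 10.58
position: [514.9, -94.0, 41.0]
ee_rot: [-0.693, 0.709, 0.086, 0.092]
contact_force: [-1.4, 6.7, 10.6]
gripper_width: 15.8
grasp_force: 61.8
pos [514.9 -94.   41. ] tilt 0.253 F [-1.4  6.7 10.6] M [1.97 0.32 0.37] w 15.8
plate slope 0.0006 -0.1265 547 edge rise 17.2 by slope 16.7
```

```bash
python3 -m handwheel '[[0.0002,0,0.0023,0,-0.02,0,-1],[0.0004,0,0.0046,0,-0.04,0,-1],[0.0004,0,0.0070,0,-0.062,0,-1],[0.0004,0,0.0070,0,-0.062,0,-1],[0.0004,0,0.0070,0,-0.062,0,-1]]'; python3 chk.py
```

```text
clock: 11.25
position: [514.8, -92.4, 34.3]
ee_rot: [-0.691, 0.706, 0.108, 0.114]
contact_force: [-0.2, 6.1, 10.9]
gripper_width: 16.3
grasp_force: 61.8
pos [514.8 -92.4  34.3] tilt 0.315 F [-0.2  6.1 10.9] M [1.89 0.21 0.32] w 16.3
plate slope 0.0006 -0.1592 519 edge rise 21.6 by slope 20.8
```

The plate is at about 21 mm. Now I swing the bar back.

Run:
```python
from arc import *
rows(.315,66.5,[.2,.1,0,-.05])
```

```text
f 0.20: dx -0.0020 dz -0.0130 wy 0.115
f 0.10: dx -0.0049 dz -0.0240 wy 0.215
f 0.00: dx -0.0089 dz -0.0346 wy 0.315
f -0.05: dx -0.0113 dz -0.0398 wy 0.365
```

```bash
python3 -m handwheel '[[-0.0005,0,-0.0045,0,0.04,0,-1],[-0.0012,0,-0.009,0,0.08,0,-1],[-0.002,0,-0.0135,0,0.115,0,-1],[-0.0033,0,-0.019,0,0.165,0,-1],[-0.0049,0,-0.0246,0,0.215,0,-1],[-0.0067,0,-0.0302,0,0.265,0,-1],[-0.0089,0,-0.0364,0,0.315,0,-1],[-0.0089,0,-0.0364,0,0.315,0,-1]]'; python3 chk.py
```

```text
clock: 12.3
position: [513.2, -96.1, 69.5]
ee_rot: [-0.699, 0.715, -0.002, -0.0]
contact_force: [0.3, -0.2, -2.5]
gripper_width: 16.0
grasp_force: 60.5
pos [513.2 -96.1  69.5] tilt -0.003 F [ 0.3 -0.2 -2.5] M [-0.04  0.09 -0.03] w 16.0
plate slope 0.0006 -0.159 527 edge rise 21.5 by slope 20.8
```

```bash
python3 -m handwheel '[[0.01,0,0,0,0,0,-1],[0.03,0,0,0,0,0,-1],[0.055,0,0,0,0,0,-1],[0.085,0,0,0,0,0,-1],[0.115,0.01,0,0,0,0.03,-1],[0.15,0.03,0.005,0,0,0.06,-1],[0.18,0.05,0.015,0,0,0.1,-1],[0.2,0.0576,0.025,0,0,0.1,-1],[0.2,0.0576,0.035,0,0,0.1,-1],[0.2,0.0576,0.035,0,0,0.1,-1]]'
python3 - <<'E'
from h import *
s=read_state(); p=s["position"]; print(p,R.from_quat(s["ee_rot"]).as_matrix()[2].round(3))
im,d,K,T=grab("scene"); P=cloud(d,K,T)
Q=P[(P[...,2]>24)&(P[...,2]<60)&(P[...,1]>-240)&(P[...,1]<-100)&(abs(P[...,0]-462)<25)]
for a in range(-225,-100,15):
    m=Q[abs(Q[:,1]-a)<6]; print(a,len(m),np.median(m,0).round(1) if len(m) else '')
im,d,K,T=grab("wrist"); P=cloud(d,K,T)
Q=P[(P[...,2]>38)&(P[...,2]<70)&(abs(P[...,0]-p[0])<9)&(abs(P[...,1]-p[1])<45)]; print(np.polyfit(Q[:,1],Q[:,2],1)[0],len(Q))
E
```

```text
clock: 13.6
position: [450.4, -295.7, 34.0]
ee_rot: [-0.661, 0.75, -0.001, -0.0]
contact_force: [-0.1, 1.1, -1.6]
gripper_width: 16.1
grasp_force: 60.5
[ 450.40622733 -295.65738691   34.00885461] [ 0.002 -0.001 -1.   ]
-225 0 
-210 9 [ 452.7 -207.6   34.1]
-195 27 [ 460.  -194.3   34.8]
-180 31 [ 461.  -179.8   35.2]
-165 28 [ 463.  -165.2   35.2]
-150 26 [ 465.2 -150.6   35.1]
-135 29 [ 467.5 -135.7   34.6]
-120 20 [ 469.6 -120.5   34.4]
-105 0 
-0.0015799888903770386 5972
```

```bash
python3 -m handwheel '[[0,0,0.012,0,0,0,-1],[0,0,0.022,0,0,0,-1],[0,0,0.0265,0,0,0,-1],[0,0,0.0285,0,0,0,-1],[0,0,0.0285,0,0,0,-1],[0,0,0.0285,0,0,0,1],[0,0,0.0285,0,0,0,1],[0,0,0.0285,0,0,0,1],[0,0,0.0285,0,0,0,1],[0,0,0.0285,0,0,0,1]]'
python3 -m handwheel '[[0,0,-0.03,0,0,0,1],[0,0,-0.07,0,0,0,1],[0,0,-0.11,0,0,0,1],[0,0,-0.15,0,0,0,1],[-0.03,-0.08,-0.19,0,0,0,1],[-0.05,-0.12,-0.2,0,0,0,1],[-0.05,-0.12,-0.2,0,0,0,1],[-0.05,-0.12,-0.2,0,0,0,1]]'
python3 - <<'E'
from h import *
s=read_state(); print(s["position"],s["gripper_width"])
im,d,K,T=grab("wrist"); np.savez("pics/wrist3.npz",im=im,d=d,K=K,T=T); P=cloud(d,K,T)
B=P[(P[...,2]>3)&(P[...,2]<25)&(abs(P[...,0]-460)<35)&(P[...,1]>-345)&(P[...,1]<-95)]
print("bar z",np.percentile(B,[1,50,99],axis=0).round(1))
S=P[(P[...,2]>5)&(P[...,2]<45)&(abs(P[...,0]-572)<30)&(P[...,1]>-310)&(P[...,1]<-220)]
t=S[S[:,2]>26]; g=S[(S[:,2]<16)&(S[:,2]>7)]
print("tab",np.percentile(t,[1,99],axis=0).round(1),"tongue",np.percentile(g,[1,99],axis=0).round(1), np.median(g[:,2]),"desk",np.median(P[(abs(P[...,0]-520)<15)&(abs(P[...,1]+265)<20)][:,2]))
for q in (t,S): print(cv2.minAreaRect(q[:,:2].astype(np.float32)))
cv2.imwrite("pics/i.png",cv2.resize(im,(800,600)))
E
```

```text
clock: 14.95
position: [451.3, -295.6, 6.7]
ee_rot: [-0.662, 0.75, -0.002, 0.0]
contact_force: [0.0, 0.1, -0.5]
gripper_width: 85.1
grasp_force: 0.0
clock: 15.95
position: [576.0, -259.8, 206.0]
ee_rot: [-0.662, 0.75, -0.001, -0.0]
contact_force: [-1.3, -0.5, -0.3]
gripper_width: 85.5
grasp_force: 0.0
[ 576.01692209 -259.83441149  206.02132365] 85.53510639453413
bar z [[ 441.1 -333.     3.4]
 [ 457.9 -263.8    9.2]
 [ 478.7 -139.1   16.5]]
tab [[ 559.  -293.9   26.7]
 [ 584.8 -269.8   32.5]] tongue [[ 561.8 -293.9    8.3]
 [ 588.8 -238.2   12.4]] 10.507532008850603 desk 267.8939610916585
((571.9873046875, -281.82769775390625), (23.30599594116211, 25.36525535583496), 83.20797729492188)
((573.7974853515625, -266.0497131347656), (55.12740707397461, 25.609363555908203), 82.9429931640625)
```

View pics/i.png

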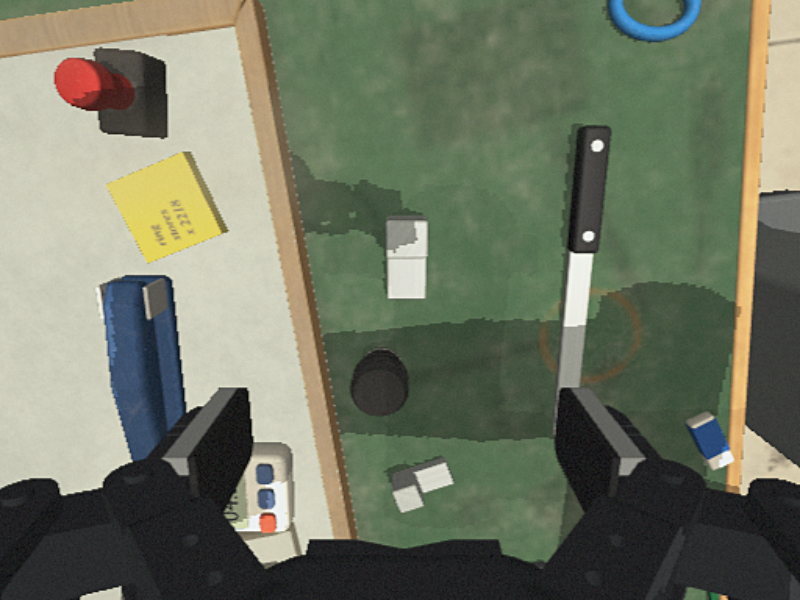

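The view shows the bar lying flat at (590,190)–(570,400), and the big shim with its tab at (406,235) and tongue at (406,278). The wooden frame is close on the left, so I open the jaws only partly.

Run:
```python
from h import *
print(rel([572,-281.8,6.5]).round(4))
```

```text
[0.0215 0.0003 0.1993]
```

```bash
python3 -m handwheel '[[0.0215,0,0.04,0,0,0,0.2],[0.0215,0,0.08,0,0,0,0.2],[0.0215,0,0.12,0,0,0,0.2],[0.0215,0,0.15,0,0,0,0.2],[0.0215,0,0.175,0,0,0,0.2],[0.0215,0,0.19,0,0,0,0.2],[0.0215,0,0.1993,0,0,0,0.2],[0.0215,0,0.1993,0,0,0,0.2]]'
python3 -m handwheel '[[0,0,0,0,0,0,-1],[0,0,0,0,0,0,-1],[0,0,0,0,0,0,-1],[0,0,0,0,0,0,-1],[0,0,0,0,0,0,-1],[0,0,0,0,0,0,-1]]'
```

```text
clock: 17.0
position: [573.4, -282.4, 7.4]
ee_rot: [-0.662, 0.75, -0.002, -0.0]
contact_force: [-1.1, 0.0, -0.3]
gripper_width: 51.3
grasp_force: 0.0
clock: 17.75
position: [574.7, -282.5, 8.9]
ee_rot: [-0.662, 0.75, -0.003, 0.0]
contact_force: [-0.4, 0.4, 6.1]
gripper_width: 25.2
grasp_force: 59.7
```

```bash
python3 -m handwheel '[[0,0,-0.03,0,0,0,-1],[0,0,-0.07,0,0,0,-1],[0,0,-0.11,0,0,-0.05,-1],[0,0,-0.14,0,0,-0.1,-1],[0,0,-0.14,0,0,-0.1,-1],[0,0,-0.14,0,0,-0.1,-1]]'
cat > shim.py <<'E'
from h import *
s=read_state(); p=s["position"]; M=R.from_quat(s["ee_rot"]).as_matrix(); print(p.round(1),M.round(3).tolist(),s["gripper_width"])
for n in ("wrist","scene"):
    im,d,K,T=grab(n); P=cloud(d,K,T); np.savez("pics/%s_s.npz"%n,im=im,d=d,K=K,T=T)
    Q=(P-p)@M   # tool coordinates
    k=(abs(Q[...,0])<60)&(abs(Q[...,1])<16)&(Q[...,2]>-25)&(Q[...,2]<18)
    print(n,k.sum()); q=Q[k]
    for a in range(-52,24,4):
        m=q[abs(q[:,0]-a)<2]
        if len(m)>3: print(a,len(m),np.percentile(m[:,2],[3,50,97]).round(1),np.percentile(m[:,1],[3,97]).round(1))
E
python3 shim.py
```

```text
clock: 18.5
position: [572.6, -281.4, 146.2]
ee_rot: [-0.698, 0.716, -0.001, -0.0]
contact_force: [0.2, -0.6, -1.3]
gripper_width: 25.2
grasp_force: 59.0
[ 572.6 -281.4  146.2] [[-0.026, -1.0, 0.001], [-1.0, 0.026, -0.002], [0.002, -0.001, -1.0]] 25.17411615934267
wrist 6661
-44 205 [-2.6 -1.6 -0.5] [-11.5  12.3]
-40 346 [-2.7 -1.7 -0.8] [-11.4  12.6]
-36 341 [-2.8 -1.8 -0.7] [-11.4  12.6]
-32 359 [-2.7 -1.8 -0.7] [-11.8  12.4]
-28 333 [-2.7 -1.9 -0.8] [-11.7  12.5]
-24 8 [-3.3 -2.5 -1.9] [-5.1 11.5]
-12 268 [-23.  -21.9 -20.8] [-12.1  11.7]
-8 521 [-23.3 -22.2 -21.1] [-12.1  12. ]
-4 537 [-23.4 -22.1 -21.1] [-12.4  12. ]
0 533 [-23.2 -22.1 -21. ] [-12.3  11.8]
4 562 [-23.3 -22.  -20.9] [-12.2  11.7]
8 619 [-23.3 -21.9 -18.5] [-12.6  11.9]
12 2029 [-22.7 -11.1   6.9] [-14.9  14.7]
scene 207
-44 5 [-0.7  4.1  9. ] [13.4 15.8]
-40 5 [-0.7  2.1  9.5] [13.2 15.9]
-32 4 [0.4 1.5 9. ] [12.8 15.2]
-28 6 [-1.4  1.   9.6] [12.8 15.2]
-24 4 [1.1 2.9 6.4] [15.1 15.7]
-8 7 [-24.1 -22.  -20.4] [-10.7  -2.9]
-4 7 [-23.8 -21.9 -20.5] [-10.1  -1.2]
0 11 [-23.  -21.7 -20.6] [-11.3   0.6]
4 15 [-23.5 -21.6  -4. ] [-10.9  10.6]
8 53 [-23.5 -12.7   9.3] [-10.8  14.7]
12 85 [-21.5  -8.5   7. ] [-14.6  15.3]
```

```bash
python3 - <<'E'
from h import *
print(rel([553.7,-9.8,125]).round(4))
E
python3 -m handwheel '[[-0.03,0.01,0,0,0,0,-1],[-0.08,0.012,0,0,0,0,-1],[-0.13,0.012,0,0,0,0,-1],[-0.18,0.012,0,0,0,0,-1],[-0.22,0.012,0.01,0,0,0,-1],[-0.25,0.012,0.015,0,0,0,-1],[-0.271,0.0118,0.021,0,0,0,-1],[-0.271,0.0118,0.021,0,0,0,-1]]'
python3 - <<'E'
from h import *
print(rel([553.7,-9.8,82.7]).round(4))
E
```

```text
[-0.2712  0.0256  0.0201]
clock: 19.6
position: [568.0, -9.8, 124.4]
ee_rot: [-0.699, 0.715, -0.001, -0.001]
contact_force: [-0.4, -0.7, -0.3]
gripper_width: 25.0
grasp_force: 59.0
[0.0002 0.0143 0.0417]
```

```bash
python3 -m handwheel '[[0,0.007,0.012,0,0,0,-1],[0,0.0143,0.024,0,0,0,-1],[0,0.0143,0.034,0,0,0,-1],[0,0.0143,0.0417,0,0,0,-1],[0,0.0143,0.0417,0,0,0,-1],[0,0.0143,0.0417,0,0,0,-1]]'
python3 - <<'E'
from h import *
print(rel([555.3,53.3,82.7]).round(4))
im,d,K,T=grab("scene"); P=cloud(d,K,T)
cv2.imwrite("pics/j.png",cv2.resize(im[100:220,180:340],(800,600),interpolation=cv2.INTER_CUBIC))
im,d,K,T=grab("side"); cv2.imwrite("pics/k.png",cv2.resize(im[190:290,150:283],(800,600),interpolation=cv2.INTER_CUBIC))
E
```

```text
clock: 20.35
position: [554.7, -10.5, 84.2]
ee_rot: [-0.698, 0.716, -0.002, 0.0]
contact_force: [0.8, 0.2, -0.4]
gripper_width: 24.8
grasp_force: 59.0
[-0.0638  0.001   0.0013]
```

View pics/j.png

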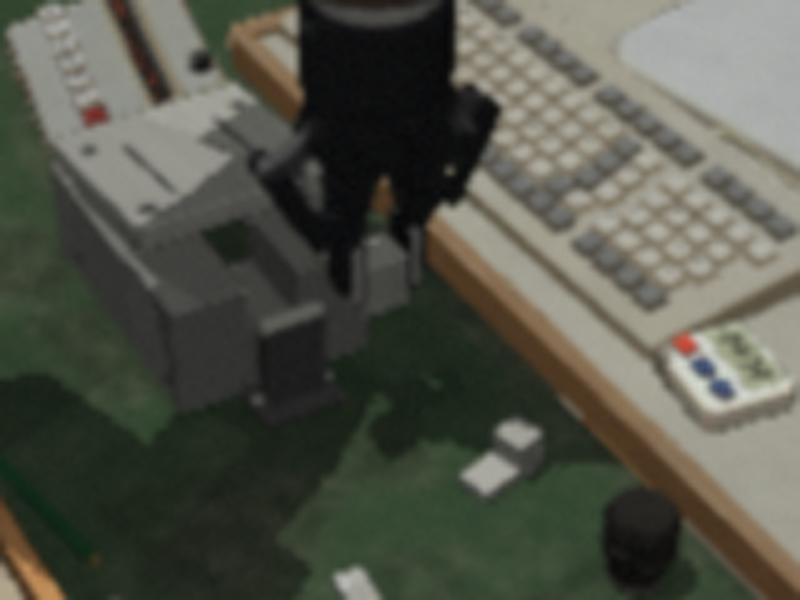

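The crop shows the plate raised at (180,190), the slot clear, and the shim in the fingers at (385,270) in front of the right ledge half. I slide it in.

```bash
python3 -m handwheel '[[-0.01,0.001,0.0008,0,0,0,-1],[-0.02,0.001,0.0008,0,0,0,-1],[-0.028,0.001,0.0008,0,0,0,-1],[-0.036,0.001,0.0008,0,0,0,-1],[-0.044,0.001,0.0008,0,0,0,-1],[-0.05,0.001,0.0008,0,0,0,-1],[-0.056,0.001,0.0008,0,0,0,-1],[-0.056,0.001,0.0008,0,0,0,-1]]'; python3 shim.py | sed -n '1p'
```

```text
clock: 21.45
position: [554.7, 45.9, 83.0]
ee_rot: [-0.698, 0.716, -0.002, -0.0]
contact_force: [-0.4, 0.7, -0.7]
gripper_width: 24.7
grasp_force: 59.0
[554.7  45.9  83. ] [[-0.024, -1.0, 0.003], [-1.0, 0.024, -0.003], [0.003, -0.003, -1.0]] 24.731306795269735
```

Free so far; the last few millimetres, watching the force.

```bash
python3 -m handwheel '[[-0.002,0,0,0,0,0,-1],[-0.004,0,0,0,0,0,-1],[-0.006,0,0,0,0,0,-1],[-0.0072,0,0,0,0,0,-1],[-0.0072,0,0,0,0,0,-1]]'
python3 -m handwheel '[[0,0,0.0008,0,0,0,-1],[0,0,0.0015,0,0,0,-1],[0,0,0.0015,0,0,0,-1]]'; python3 chk.py
```

```text
clock: 22.18
position: [554.9, 52.8, 83.0]
ee_rot: [-0.698, 0.716, -0.002, -0.0]
contact_force: [0.0, 0.3, -0.8]
gripper_width: 25.0
grasp_force: 59.0
clock: 22.55
position: [554.8, 52.7, 81.4]
ee_rot: [-0.698, 0.716, -0.002, -0.0]
contact_force: [-0.4, 0.6, -1.5]
gripper_width: 24.7
grasp_force: 59.0
pos [554.8  52.7  81.4] tilt -0.003 F [-0.4  0.6 -1.5] M [-0.06  0.03 -0.01] w 24.7
plate slope 0.0006 -0.1601 455 edge rise 21.6 by slope 21.0
```

```bash
python3 -m handwheel '[[0,0,0.0005,0,0,0,-1],[0,0,0.001,0,0,0,-1],[0,0,0.001,0,0,0,-1]]'
python3 -m handwheel '[[-0.001,0,0,0,0,0,-1],[-0.0015,0,0,0,0,0,-1],[-0.0015,0,0,0,0,0,-1]]'
```

```text
clock: 22.98
position: [554.9, 52.7, 80.6]
ee_rot: [-0.698, 0.716, -0.002, -0.0]
contact_force: [-0.3, 0.5, 1.3]
gripper_width: 24.8
grasp_force: 59.2
clock: 23.35
position: [554.9, 53.8, 80.6]
ee_rot: [-0.698, 0.716, -0.002, -0.0]
contact_force: [0.2, -3.4, -0.1]
gripper_width: 24.7
grasp_force: 59.2
```

```bash
python3 -m handwheel '[[0,0,0,0,0,0,0],[0,0,0,0,0,0,0],[0,0,0,0,0,0,0],[0,0,0,0,0,0,0],[0.002,0,-0.02,0,0,0,0],[0.002,0,-0.05,0,0,0,0],[0.002,0,-0.09,0,0,0,0],[0.06,0,-0.14,0,0,0,-0.5],[0.08,0,-0.17,0,0,0,-1],[0.08,0,-0.17,0,0,0,-1]]'
python3 - <<'E'
from h import *
s=read_state(); print(s["position"],s["contact_force"],s["gripper_width"])
im,d,K,T=grab("wrist"); np.savez("pics/wrist5.npz",im=im,d=d,K=K,T=T); P=cloud(d,K,T)
S=P[(P[...,2]>97)&(P[...,2]<110)&(abs(P[...,0]-555)<22)&(P[...,1]>30)&(P[...,1]<66)]
print("tab top",len(S),np.percentile(S,[2,50,98],axis=0).round(1),cv2.minAreaRect(S[:,:2].astype(np.float32)))
L=P[(abs(P[...,0]-478)<12)&(abs(P[...,1]-50)<8)]; print("ledge",np.median(L,0))
for x in (478,525,545):
    A=P[(abs(P[...,0]-x)<3)&(P[...,1]>60)&(P[...,1]<100)&(P[...,2]>80)]; print(x,[(y,np.median(A[abs(A[:,1]-y)<1.5][:,2]).round(1)) for y in (68,72,80,90)])
cv2.imwrite("pics/l.png",cv2.resize(im[100:384,100:412],(800,600)))
E
```

```text
clock: 24.6
position: [554.0, -26.7, 254.6]
ee_rot: [-0.697, 0.717, -0.004, 0.003]
contact_force: [-1.3, -0.4, 0.1]
gripper_width: -0.1
grasp_force: 0.0
[554.03648027 -26.67952742 254.62719021] [-1.27621897 -0.40194199  0.09977715] -0.11315288491371359Traceback (most recent call last):
  File "<stdin>", line 5, in <module>
    return _quantile_unchecked(
        a, q, axis, out, overwrite_input, method, keepdims, weights)
    return _ureduce(a,
                    func=_quantile_ureduce_func,
    ...<5 lines>...
                    overwrite_input=overwrite_input,
                    method=method)
    r = func(a, **kwargs)
    result = _quantile(arr,
                       quantiles=q,
    ...<2 lines>...
                       out=out,
                       weights=wgt)
    slices_having_nans = np.isnan(arr[-1, ...])
                                  ~~~^^^^^^^^^
IndexError: index -1 is out of bounds for axis 0 with size 0
```

```bash
python3 - <<'E'
from h import *
f=np.load("pics/wrist5.npz"); P=cloud(f["d"],f["K"],f["T"])
im,d,K,T=grab("scene"); Q=cloud(d,K,T)
for n,A in(("w",P),("s",Q)):
    S=A[(A[...,2]>95)&(A[...,2]<112)&(abs(A[...,0]-555)<30)&(A[...,1]>20)&(A[...,1]<64)]
    print(n,len(S)); 
    if len(S)>5: print(np.percentile(S,[3,50,97],axis=0).round(1),cv2.minAreaRect(S[:,:2].astype(np.float32)))
cv2.imwrite("pics/l.png",np.hstack([cv2.resize(f["im"],(400,300)),cv2.resize(im[100:190,190:310],(400,300),interpolation=cv2.INTER_CUBIC)]))
E
python3 chk.py
```

```text
w 0
s 69
[[539.2  41.6  95.7]
 [549.2  48.6 101.8]
 [562.8  62.5 104.5]] ((551.5972290039062, 51.596961975097656), (23.06894874572754, 26.294422149658203), 87.02679443359375)
pos [552.1 -25.3 250.5] tilt -0.002 F [-0.3  1.1 -0.8] M [ 0.02  0.03 -0.03] w 0.2
plate slope 0.0006 -0.1576 528 edge rise 21.3 by slope 20.6
```

View pics/l.png

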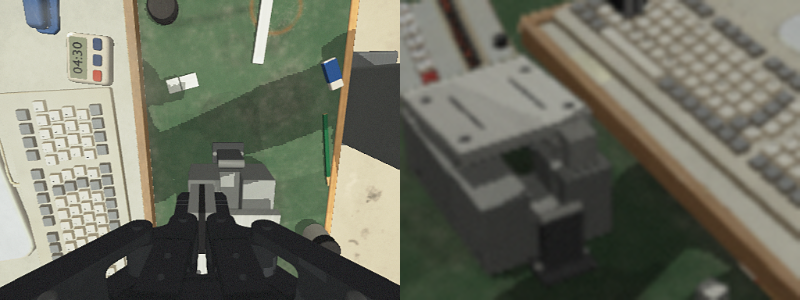

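The picture shows the shim standing on the right ledge half beside the slot, its tab against the plate's edge. Now I move above the plate, fingers closed.

Run:
```python
from h import *
print(rel([543,87,110]).round(4))
```

```text
[-0.1121  0.0117  0.1394]
```

```bash
python3 -m handwheel '[[-0.04,0.0117,0.02,0,0,0,-1],[-0.08,0.0117,0.05,0,0,0,-1],[-0.112,0.0117,0.09,0,0,0,-1],[-0.112,0.0117,0.12,0,0,0,-1],[-0.112,0.0117,0.132,0,0,0,-1],[-0.112,0.0117,0.1394,0,0,0,-1],[-0.112,0.0117,0.1394,0,0,0,-1]]'
python3 -m handwheel '[[0,0,0.002,0,0,0,-1],[0,0,0.004,0,0,0,-1],[0,0,0.006,0,0,0,-1],[0,0,0.007,0,0,0,-1],[0,0,0.007,0,0,0,-1]]'
```

```text
clock: 25.62
position: [544.1, 86.4, 111.1]
ee_rot: [-0.698, 0.716, -0.002, -0.0]
contact_force: [0.0, 0.0, 0.6]
gripper_width: -0.0
grasp_force: 0.0
clock: 26.25
position: [544.1, 86.5, 104.7]
ee_rot: [-0.698, 0.716, -0.002, 0.0]
contact_force: [-1.3, -1.0, 5.1]
gripper_width: -0.1
grasp_force: 2.3
```

```bash
python3 -m handwheel '[[0,0,0.001,0,0,0,-1],[0,0,0.002,0,0,0,-1],[0,0,0.003,0,0,0,-1],[0,0,0.003,0,0,0,-1]]'
python3 -m handwheel '[[0,0,0.0007,0,0,0,-1],[0,0,0.0014,0,0,0,-1],[0,0,0.0014,0,0,0,-1]]'
```

```text
clock: 26.75
position: [544.1, 85.8, 101.8]
ee_rot: [-0.698, 0.716, -0.003, -0.0]
contact_force: [-1.5, -3.0, 5.5]
gripper_width: -0.4
grasp_force: 2.7
clock: 27.12
position: [544.1, 85.5, 100.5]
ee_rot: [-0.698, 0.716, -0.003, -0.001]
contact_force: [-1.1, -3.1, 6.7]
gripper_width: 0.2
grasp_force: 2.9
```

```bash
python3 -m handwheel '[[0,0,0.0005,0,0,0,-1],[0,0,0.001,0,0,0,-1],[0,0,0.001,0,0,0,-1]]'
python3 -m handwheel '[[0,0,0.0005,0,0,0,-1],[0,0,0.001,0,0,0,-1],[0,0,0.001,0,0,0,-1]]'
```

```text
clock: 27.5
position: [544.1, 85.4, 99.7]
ee_rot: [-0.698, 0.716, -0.003, -0.001]
contact_force: [-1.5, -3.7, 7.5]
gripper_width: 0.1
grasp_force: 3.3
clock: 27.88
position: [544.2, 85.4, 99.5]
ee_rot: [-0.699, 0.716, -0.003, -0.001]
contact_force: [-2.7, -4.1, 12.2]
gripper_width: 0.2
grasp_force: 5.4
```

```bash
python3 -m handwheel '[[0,0,0.0003,0,0,0,-1],[0,0,0.0006,0,0,0,-1],[0,0,0.0006,0,0,0,-1]]'; python3 chk.py
```

```text
clock: 28.25
position: [544.2, 85.4, 99.4]
ee_rot: [-0.699, 0.716, -0.003, -0.001]
contact_force: [-4.0, -4.9, 13.5]
gripper_width: -0.0
grasp_force: 6.7
pos [544.2  85.4  99.4] tilt -0.005 F [-4.  -4.9 13.5] M [-1.4   1.1  -0.07] w -0.0
plate slope 0.0006 -0.1156 551 edge rise 15.5 by slope 15.2
```

```bash
python3 -m handwheel '[[0,0,0.0004,0,0,0,-1],[0,0,0.0007,0,0,0,-1],[0,0,0.0007,0,0,0,-1]]'
```

```text
clock: 28.68
position: [544.2, 85.3, 99.3]
ee_rot: [-0.699, 0.715, -0.003, -0.001]
contact_force: [-4.6, -4.0, 17.1]
gripper_width: -0.0
grasp_force: 8.2
```

```bash
python3 -m handwheel '[[0,0,0,0,0,0,-1],[0,0,0,0,0,0,-1],[0,0,-0.002,0,0,0,-1],[0,0,-0.006,0,0,0,-1],[0,0,-0.02,0,0,0,-1],[0,0,-0.05,0,0,0,-1],[0,0,-0.1,0,0,0,-1],[0.05,0,-0.15,0,0,0,-1],[0.1,0,-0.16,0,0,0,-1],[0.1,0,-0.16,0,0,0,-1]]'; python3 chk.py
python3 - <<'E'
from h import *
im,d,K,T=grab("scene"); A=cloud(d,K,T)
S=A[(A[...,2]>95)&(A[...,2]<112)&(abs(A[...,0]-555)<30)&(A[...,1]>20)&(A[...,1]<64)]
print(np.percentile(S,[3,50,97],axis=0).round(1),cv2.minAreaRect(S[:,:2].astype(np.float32)))
B=A[(A[...,2]>3)&(A[...,2]<25)&(abs(A[...,0]-460)<35)&(A[...,1]>-345)&(A[...,1]<-95)]; print(np.percentile(B,[1,50,99],axis=0).round(1))
cv2.imwrite("pics/m.png",cv2.resize(im[90:290,150:417],(800,600),interpolation=cv2.INTER_CUBIC))
E
```

```text
clock: 29.92
position: [541.5, -15.3, 259.2]
ee_rot: [-0.697, 0.717, -0.003, 0.002]
contact_force: [-0.2, 0.9, 0.2]
gripper_width: 0.2
grasp_force: 0.0
pos [541.5 -15.3 259.2] tilt -0.002 F [-0.2  0.9  0.2] M [ 0.04 -0.01 -0.  ] w 0.2
plate slope 0.0006 -0.1126 553 edge rise 15.3 by slope 14.9
[[539.2  41.5  95.3]
 [550.4  49.2 101.9]
 [562.8  62.7 104. ]] ((551.1261596679688, 51.986106872558594), (23.4433650970459, 24.66529655456543), 87.09056091308594)
[[ 436.4 -334.2    3.4]
 [ 454.3 -251.4    8.5]
 [ 475.7 -119.1   17.1]]
```

View pics/m.png

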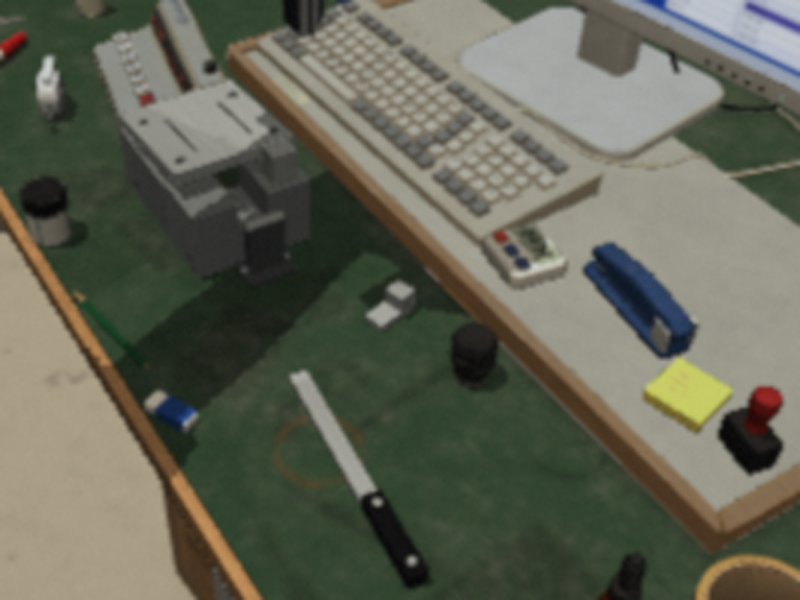

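The picture shows the shim in place at (275,160), the plate bedded on it, the bar flat at (360,480), and the bystanders not visibly moved. I hand it in.

```bash
python3 -c "
from bench import job_done; print(job_done())"
```

```text
the job is handed in; nothing more can be done
None
```

The job is handed in, with no verdict returned: I levered the plate to about 21 mm, pressed it onto the shim at about 17 N so its edge now sits about 15 mm up, and laid the bar flat on the desk.

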